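Unlock a dead centrifuge with its release pin

TASK

The centrifuge has lost power with its lid locked. Take the blue release pin out of the orange tube rack, use its tip to slide the black dust shutter on the centrifuge's front deck fully open, then reach through the round port that it covered and press the recessed red latch button down so that the lid springs ajar. Finish with the pin still in your grip, holding the button fully down so that I can lift the lid; leave the timer and the petri dish where they are.

Things in the scene. Friction and masses are not known exactly. Their poses are not given: they have to be found in the camera images.
- release_pin: release pin, 40 g, upright in a cell of the orange rack: steel shaft 5 mm thick and 22.5 mm long, above it a collar 18 mm wide and 4 mm thick, then a round blue handle 14 mm in diameter; 92.5 mm long in all. Origin at the centre of its tip (lower end), z up along the pin. The collar rests on the rack, the tip hangs 22 mm down in an 11 mm wide cell (it may lean a bit). Lift straight up to free it
- pin_grip (a point): centre of the grasping zone of the release pin's handle, on its axis, 64 mm above the tip (about 70 mm above the bench while parked); handle 14 mm in diameter, free from 26.5 to 92.5 mm above the tip
- tube_rack: orange 80-place tube rack, 70 mm (x) by 233 mm (y, lengthwise) by 28 mm tall, fixed to the bench; origin at the centre of its underside; the pin and three microtubes (13 mm wide, caps 14 mm above the rack) stand in cells of its middle row, 50 mm or more apart; the tubes are stuck fast and stay
- centrifuge: small white bench centrifuge, fixed, 224 mm deep (x) by 150 mm wide (y), front deck 75 mm above the bench; origin at the centre of its underside, x towards its rear, y to the left seen from its front, z up. The clear domed lid on the rear part stands 39 mm above the deck (its front edge rises 27 mm more when ajar); the front edge of the lid's blue tab is 31 mm behind the port's centre
- latch_port (a point): centre of the mouth of the latch port in the front deck, at deck height, axes as the centrifuge's: a vertical round hole 10 mm in diameter with a small chamfer, straight down to the red latch button, whose top is 9 mm below the mouth. At the start the shutter covers the port
- shutter_rib (a point): middle of the top edge of the orange rib on the black shutter; moves with it. The shutter is a plate 22 mm square, its upper face 2.2 mm above the deck; the rib, 3 mm thick (y) and 20 mm long (x), stands 5 mm above the plate, 6.5 mm to the +y side of its centre (centrifuge axes), which leaves 16 mm of flat plate on its -y side for the pin. When shut the plate is centred on the port
- port_shutter (a joint): how far the shutter has slid, m: 0 shut, 0.024 fully open; opens towards the centrifuge's +y, clears the port from about 0.016, slides with about 1 N of friction and stays where it is left. Two rails 4 mm high and 23.5 mm apart guide it, and a stop 4 mm high closes each end of the track, 19 mm to the -y and 41 mm to the +y side of the port's centre
- latch_button (a joint): how far the recessed red button is down, m: 0 up, 0.006 fully down; springs back when released; 3 N starts it, 6.6 N holds it fully down; the lid is freed at about 0.0035
- lid (a joint): lid angle, rad: 0 locked shut, springs to 0.2 (ajar, its stop) once the latch is drawn back, and then stays ajar
- lab_timer: grey lab timer lying on its back, 70 by 64 by 19 mm, origin at the centre of its underside; bystander, on the bench in front of the centrifuge
- petri: petri dish with red contents, 60 mm wide and 14 mm tall, origin at the centre of its underside; bystander, on the bench to the left of the centrifuge

How it is judged:
By the outcome, as a careful person would: the job done as asked, in the order asked, and still so for the second after the job is handed in, while the arm keeps its last pose, push and grip.
It also fails if it takes over 45 s, if anything falls off the work surface, if the arm or the gripper's body presses on something with over 40 N, if the wrist force passes 120 N, or if a joint passes its speed limit or range.

ROBOT

A 6-joint arm with a two-finger parallel gripper is mounted at the origin on a cart in front of the work surface, level with it; the furniture and walls round the work are solid. World frame = base frame: x ahead of the robot, y to its left, z up, the work surface at z = 0. Lengths are in m, angles in rad, forces in N, time in s.
With the tool pointing down it reaches from about 0.275 to 0.775 m from the base axis. Payload 14.6 kg.
Tool frame: the origin (TCP) lies between the finger pads; the fingertips stand manip.tip_extent ahead of it and the grasp point (between the pads) is the TCP (manip.tip_extent is the distance from the TCP to the fingertips, in m); z points along the fingers, y is the line along which they close (so a half turn about z gives the same grasp; the last joint's range is limited). The gripper opens to 85 mm and grips with 20 to 120 N. Pads are 22 mm wide; open, the fingers measure 114 mm over their backs; the gripper's body (76 mm by 85 mm) begins 54 mm behind the grasp point. The pads swing forward as they close: fully open they stand 13 mm farther back than shut.
Start: joints at [0.972, 0.263, -0.048, 1.259, 0, 1.415], TCP at [0.225, 0.474, 0.25] pointing down, gripper open.
Joint ranges: [-2.65, 2.65], [-0.89, 1.7], [-1.18, 1.37], [-2.13, 2.11], [-1.35, 1.29], [-3.14, 3.14]. Speed limits (rad/s): [1.89, 1.89, 2.57, 2.79, 3.14, 3.14].

INTERFACE

Orientations are given as [roll, pitch, yaw] about the fixed x, y, z axes, in that order (R = Rz(yaw) Ry(pitch) Rx(roll)).
In Python, from plant import manip, eyes, nets gives the robot as it stands.
- The arm moves only by the tool jog_arm, never from a script. Its argument "series" is text: rows parted by semicolons, each of 5 numbers parted by spaces: the shift along the tool's x, y, z scaled (see below), then the turn about the tool's z scaled (see below), then the closure, from -1 (fully open) to 1 (shut), so that 0 is half open. In form: dx dy dz twist grip; .... A call has 1 to 8 rows; each row shifts and turns the commanded pose from where the row before left it, along the tool's axes as they then stand; what a row does not reach is not made up. The controller multiplies each number of a shift by 25 mm and each number of a turn by 0.15 rad. A row lasts 1/10 s, in which the tool goes at most 50 mm and 8.59 degrees, less where a joint would pass 70% of its speed; a pose out of reach is approached as far as the arm can. A call with a number of a shift or a turn outside -1 to 1 is refused whole. A call with a gripper value outside its range is refused whole. The fingers move at their own pace and stop on an object; the grip force is fixed at half the most. Time passes only in rows, so rows that do not move let the fingers close. It gives the time, the measured TCP pose, the force, the opening and the grip force at its end, in the units of the state.
- manip.read_state(): the state, without advancing time (a new reading comes with each control period).
- eyes.get_image(name): name is "scene" or "top" or "wrist"; returns the picture (420x560x3 uint8, red, green, blue); there is no depth.
- eyes.camera_info(name): a dict with "fx", "fy", "cx", "cy" (pixels), "origin" and "rotation" of the camera in the world. Camera axes: x right, y down, z forward; pixel columns grow to the right and rows downward; lengths in m; the calibration is good to about 2 mm. A picture is of the moment at which its call begins: read the wrist's pose just before it. camera_info takes no time and is no camera call; for the wrist camera it gives the pose at the moment of the call.
- manip.close_job(): hands the job in; it is judged then, once.
Trained networks look in the newest picture that a camera, given by its name, has taken for a name from the list of things; names that differ only in an ending like _2 or _b are one class to them, and where a whole thing is asked for, a point or a joint stands for the part that bears it (a point fixed in the world has none). Each returns a list of dicts, best first, with "conf" (0 to 1); they miss things now and then, are a little off and sometimes report something else, mostly with a low value. They report only what shows in the picture. A call takes as long as a camera call.
- nets.look_for(camera, target): "rect" ([left, top, right, bottom] in pixels, round what is visible of it).
- nets.trace(camera, target): "mask" (420x560 bool, what is visible of it) and "rect" ([left, top, right, bottom] in pixels, round what is visible of it).
- nets.spot_point(camera, target): "point" ([column, row] in pixels: a listed point, or the origin of a listed thing).
The state is a dict: "clock": time; "joints": joint angles; "qd": joint speeds; "tau": joint torques, N m; "eef_pos": TCP position; "tcp_rot": TCP orientation; "force": force on the tool from outside, world axes, zero at the start; "moment": the same for the moment, N m; "gripper_width": finger opening in m; "grasp_force": force on a finger pad.
Only numpy, scipy, OpenCV 4.12 (cv2) and the standard library are available. Lean on these libraries where they do the work, as an engineer would, in place of code of your own. Each camera call takes 0.05 s, during which the arm holds its last target. There are 200 camera calls.

## Working session

There is one attempt and no reset: what is moved stays moved. The work goes in short steps, Python scripts to look and compute and a tool call to move; the robot and the scene stay as the last step left them, time stands still between calls to the robot, and variables do not carry over. Pictures are saved under pics/ and viewed, at most 10 in all, crops included, and the job is handed in when it is done.

Besides the shell and the picture viewer there is one more tool, called as name(argument=value, ...) on one line, values as JSON. jog_arm: Moves the arm, as the interface text tells. Shifts and turns lie within -1 to 1; 1 stands for 25 mm of shift or 0.15 rad of turn. Its arguments: {"type":"object","properties":{"series":{"type":"string"}},"required":["series"]}

```bash
mkdir -p pics; ls
cat > h.py <<'E'
import numpy as np, cv2
from plant import manip, eyes, nets
def save(cam,fn,crop=None,s=1):
    im=eyes.get_image(cam)
    if crop: im=im[crop[1]:crop[3],crop[0]:crop[2]]
    im=cv2.resize(im,None,fx=s,fy=s,interpolation=cv2.INTER_CUBIC)
    cv2.imwrite('pics/'+fn,im[:,:,::-1])
def ray(cam,p,info=None):
    c=info or eyes.camera_info(cam)
    d=np.array(c['rotation'])@np.array([(p[0]-c['cx'])/c['fx'],(p[1]-c['cy'])/c['fy'],1])
    return np.array(c['origin']),d
def at_z(cam,p,z,info=None):
    o,d=ray(cam,p,info); return o+d*(z-o[2])/d[2]
def proj(cam,X,info=None):
    c=info or eyes.camera_info(cam)
    q=np.array(c['rotation']).T@(np.array(X)-np.array(c['origin']))
    return np.array([c['fx']*q[0]/q[2]+c['cx'],c['fy']*q[1]/q[2]+c['cy']])
def tri(cams_pts):
    A=np.zeros((3,3));b=np.zeros(3);R=[]
    for c,p in cams_pts:
        o,d=ray(c,p);d=d/np.linalg.norm(d);P=np.eye(3)-np.outer(d,d);A+=P;b+=P@o;R.append((P,o))
    x=np.linalg.solve(A,b); return x,[np.linalg.norm(P@(x-o)) for P,o in R]
E
python3 - <<'E'
from h import *
s=manip.read_state(); print({k:np.round(v,3) for k,v in s.items()}, manip.tip_extent)
a=eyes.get_image('scene');b=eyes.get_image('top')
cv2.imwrite('pics/s1.png',a[:,:,::-1]);cv2.imwrite('pics/t1.png',b[:,:,::-1])
for c in('scene','top'):
    i=eyes.camera_info(c);print(c,i['fx'],np.round(i['origin'],3),np.round(i['rotation'],2).tolist())
for t in['release_pin','pin_grip','tube_rack','centrifuge','latch_port','shutter_rib','lab_timer','petri']:
    for c in('scene','top'):
        r=nets.spot_point(c,t);print(t,c,[(np.round(x['point'],1).tolist(),round(x['conf'],2)) for x in r[:2]])
E
```

```text
pics
{'clock': np.float64(0.0), 'joints': array([ 0.972,  0.264, -0.049,  1.259, -0.   ,  1.416]), 'qd': array([ 0.   ,  0.   ,  0.001, -0.001,  0.001, -0.001]), 'tau': array([-3.0000e-03, -6.3763e+01,  3.8457e+01,  1.4000e-02, -0.0000e+00,
       -0.0000e+00]), 'eef_pos': array([0.225, 0.474, 0.25 ]), 'tcp_rot': array([-3.141, -0.   ,  2.698]), 'force': array([ 0.176, -0.047,  0.256]), 'moment': array([-0.058, -0.019,  0.018]), 'grasp_force': np.float64(0.0), 'gripper_width': np.float64(0.085)} 0.019
scene 468.03387889282004 [-0.146 -0.686  0.693] [-2.1, 0.01, -0.72]
top 428.7508063870994 [0.46  0.135 1.287] [-3.06, 0.0, -1.57]
release_pin scene [([307.4, 268.1], 0.43)]
release_pin top [([342.9, 241.3], 0.4)]
pin_grip scene [([309.1, 245.8], 0.67)]
pin_grip top [([344.3, 239.0], 0.41)]
tube_rack scene [([323.6, 287.8], 0.73)]
tube_rack top [([364.7, 247.9], 0.65), ([246.6, 198.1], 0.59)]
centrifuge scene [([272.8, 206.8], 0.76)]
centrifuge top [([247.4, 196.7], 0.61)]
latch_port scene [([249.7, 193.9], 0.73)]
latch_port top [([241.1, 216.1], 0.75)]
shutter_rib scene [([246.9, 187.7], 0.37)]
shutter_rib top [([242.7, 219.3], 0.59), ([175.7, 249.9], 0.15)]
lab_timer scene [([219.5, 243.1], 0.78)]
lab_timer top [([244.1, 216.9], 0.62), ([264.8, 273.5], 0.56)]
petri scene [([184.5, 204.0], 0.64)]
petri top [([175.6, 249.1], 0.68)]
```

Run:
```python
s=open('h.py').read()
s=s.replace("import numpy as np, cv2","import numpy as np, cv2\nfrom scipy.spatial.transform import Rotation\ndef RM(r):\n    r=np.array(r); return r if r.shape==(3,3) else Rotation.from_euler('xyz',r).as_matrix()").replace("np.array(c['rotation'])","RM(c['rotation'])")
open('h.py','w').write(s)
from h import *
P={'pin_grip':((309.1,245.8),(344.3,239)),'port':((249.7,193.9),(241.1,216.1)),'rib':((246.9,187.7),(242.7,219.3)),'rack':((323.6,287.8),(364.7,247.9)),'cen':((272.8,206.8),(247,197)),'timer':((219.5,243.1),(264.8,273.5)),'petri':((184.5,204),(175.6,249.1))}
Z={'pin_grip':.07,'port':.075,'rib':.082,'rack':0,'cen':0,'timer':0,'petri':0}
for k,(a,b) in P.items():
    x,e=tri([('scene',a),('top',b)]);print(k,x.round(3),np.round(e,4),at_z('scene',a,Z[k]).round(3),at_z('top',b,Z[k]).round(3))
```

```text
pin_grip [ 0.491 -0.046  0.067] [0.0039 0.0039] [ 0.491 -0.051  0.07 ] [ 0.488 -0.043  0.07 ]
port [0.551 0.251 0.064] [0.0002 0.0002] [0.539 0.235 0.075] [0.551 0.25  0.075]
rib [0.539 0.245 0.091] [0.0014 0.0014] [0.548 0.259 0.082] [0.541 0.245 0.082]
rack [ 0.467 -0.118 -0.002] [0.0052 0.0052] [ 0.47  -0.122  0.   ] [ 0.463 -0.114  0.   ]
cen [0.618 0.237 0.002] [0.0045 0.0045] [0.623 0.237 0.   ] [0.614 0.24  0.   ]
timer [0.389 0.182 0.006] [0.0042 0.0042] [0.397 0.186 0.   ] [0.385 0.184 0.   ]
petri [ 0.455  0.457 -0.019] [0.0016 0.0016] [0.438 0.428 0.   ] [0.456 0.452 0.   ]
```

View pics/t1.png

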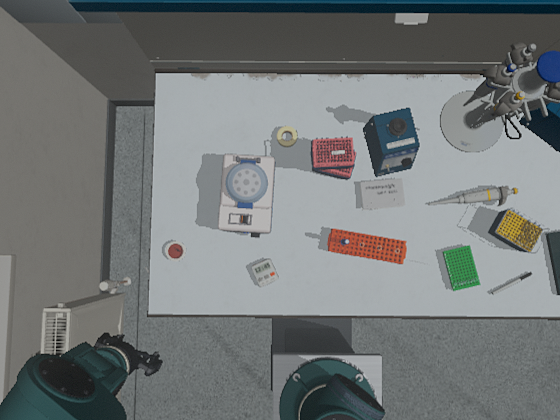

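View pics/s1.png

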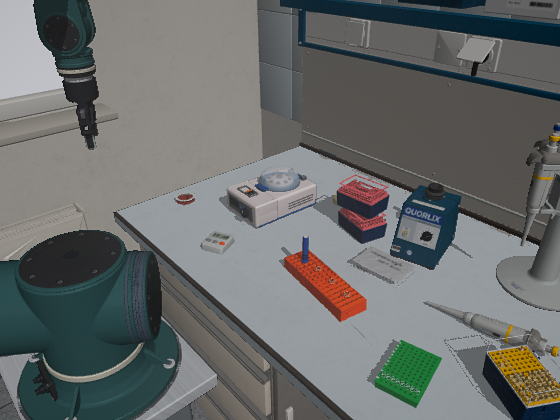

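jog_arm(series="0 0 0 -0.75 -1;0 0 0 -0.75 -1;0 0 0 -0.7 -1;-1 -0.6 0 0 -1;-1 -0.6 0 0 -1;-1 -0.6 0 0 -1;-1 -0.6 0 0 -1;-1 -0.6 0 0 -1")

```text
clock: 1.7
eef_pos: [0.3419, 0.3846, 0.2503]
tcp_rot: [3.142, 0.0, 3.028]
force: [0.7, 0.3, -0.5]
gripper_width: 0.0853
grasp_force: 0.0
```

jog_arm(series="-1 -0.6 0 0 -1;-1 -0.6 0 0 -1;-1 -0.6 0 0 -1;-1 -0.6 0 0 -1;0 0 0 0 -1")

```text
clock: 2.2
eef_pos: [0.4359, 0.3128, 0.25]
tcp_rot: [-3.141, 0.0, 3.025]
force: [-1.4, 0.9, 0.3]
gripper_width: 0.0857
grasp_force: 0.0
```

Run:
```python
from h import *
s=manip.read_state(); print(s['clock'],s['eef_pos'].round(4),s['tcp_rot'].round(4),s['force'].round(2))
i=eyes.camera_info('wrist');print(i)
save('wrist','w1.png')
for t in['latch_port','shutter_rib','centrifuge']:
    r=nets.spot_point('wrist',t)[:2]
    for x in r: print(t,np.round(x['point'],1),round(x['conf'],2),at_z('wrist',x['point'],{'latch_port':.075,'shutter_rib':.082,'centrifuge':0}[t],i).round(4))
```

```text
2.2 [0.4359 0.3128 0.25  ] [-3.1412e+00  4.0000e-04  3.0250e+00] [-1.43  0.91  0.32]
{'fx': 340.90443159509095, 'fy': 340.90443159509095, 'cx': 279.3249210555298, 'cy': 212.9355243840856, 'origin': array([0.35165448, 0.32214037, 0.37357248]), 'rotation': array([2.80902966e+00, 1.28677520e-03, 1.45424407e+00])}
latch_port [221.4 299. ] 0.62 [0.539  0.2406 0.075 ]
shutter_rib [226.7 302.9] 0.68 [0.5397 0.247  0.082 ]
centrifuge [238.5 319.7] 0.64 [0.6195 0.2369 0.    ]
```

View pics/w1.png

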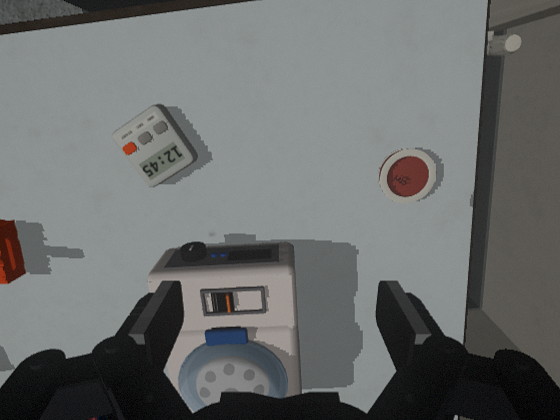

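Run:
```python
from h import *
for p,q in [((202,291),(266,287)),((202,314),(267,311)),((151,278),(296,265))]:
    a,b=at_z('wrist',p,.079),at_z('wrist',q,.079);d=b-a;print(a.round(4),b.round(4),np.arctan2(-d[0],d[1]).round(3))
# pin
for c in('wrist',):
    for t in('pin_grip','release_pin'): print(t,[(np.round(x['point'],1),x['conf']) for x in nets.spot_point(c,t)][:2])
im=eyes.get_image('wrist')[270:330,190:280]
cv2.imwrite('pics/w1c.png',cv2.resize(im,None,fx=8,fy=8,interpolation=cv2.INTER_CUBIC)[:,:,::-1])
```

```text
[0.5228 0.2264 0.079 ] [0.5254 0.2902 0.079 ] -0.042
[0.5493 0.2214 0.079 ] [0.5532 0.2877 0.079 ] -0.059
[0.5027 0.1795 0.079 ] [0.5046 0.3221 0.079 ] -0.013
pin_grip []
release_pin []
```

View pics/w1c.png

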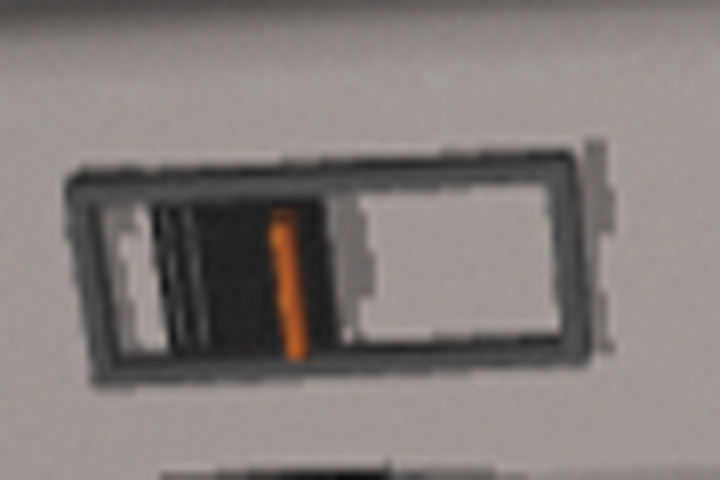

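Run:
```python
from h import *
f=lambda u,v,z:at_z('wrist',(190+(u+.5)/8-.5,270+(v+.5)/8-.5),z)[:2]
L=(f(100,205,.079)+f(118,355,.079))/2;R=(f(549,185,.079)+f(561,338,.079))/2
d=R-L;n=np.linalg.norm(d);print(L,R,n,'yaw',np.arctan2(-d[0],d[1]),'port',L+d*19/60)
o=np.array([f(x,y,.079) for x,y in[(68,178),(575,155),(590,360),(98,382)]]);print(o,np.arctan2(-(o[1]-o[0])[0],(o[1]-o[0])[1]),np.arctan2(-(o[2]-o[3])[0],(o[2]-o[3])[1]),np.linalg.norm(o[1]-o[0]),np.linalg.norm(o[2]-o[3]))
a,b=f(283,212,.0822),f(297,360,.0822);print('rib',a,b,(a+b)/2,'yaw',np.arctan2((b-a)[1],(b-a)[0]))
```

```text
[0.5386067 0.2248933] [0.54221686 0.28116124] 0.056383641708554116 yaw -0.06407234821241131 port [0.53974991 0.24271148]
[[0.52334419 0.22256867]
 [0.5271536  0.28565687]
 [0.55708281 0.28367893]
 [0.55333134 0.22069073]] -0.06030905851187371 -0.05948793876719088 0.06320310663536007 0.06309981297251953
rib [0.52918472 0.24916299] [0.55068749 0.24737782] [0.53993611 0.24827041] yaw -0.08283049927227432
```

jog_arm(series="0 0 0 -0.36 -1;-0.2 -1 0 0 -1;-0.2 -1 0 0 -1;-0.2 -1 0 0 -1;-0.2 -1 0 0 -1;-0.2 -1 0 0 -1;-0.2 -1 0 0 -1;-0.2 -1 0 0 -1")

```text
clock: 3.35
eef_pos: [0.4579, 0.1372, 0.2505]
tcp_rot: [3.141, 0.0, 3.083]
force: [0.8, 0.8, -0.4]
gripper_width: 0.085
grasp_force: 0.0
```

jog_arm(series="-0.2 -1 0 0 -1;-0.2 -1 0 0 -1;-0.2 -1 0 0 -1;-0.2 -1 0 0 -1;-0.2 -1 0 0 -1;-0.2 -1 0 0 -1;0 0 0 0 -1;0 0 0 0 -1")

```text
clock: 4.15
eef_pos: [0.479, -0.0137, 0.2503]
tcp_rot: [3.141, -0.0, 3.081]
force: [-0.1, 0.7, 0.0]
gripper_width: 0.0857
grasp_force: 0.0
```

Run:
```python
from h import *
s=manip.read_state(); print(s['clock'],s['eef_pos'].round(4),s['tcp_rot'].round(4),s['force'].round(2))
save('wrist','w2.png')
for t in['pin_grip','release_pin']:
  for x in nets.spot_point('wrist',t)[:2]:
    print(t,np.round(x['point'],1),round(x['conf'],2),at_z('wrist',x['point'],.07 if t=='pin_grip' else .006).round(4))
for x in nets.look_for('wrist','release_pin')[:2]: print(x)
```

```text
4.15 [ 0.479  -0.0137  0.2503] [ 3.1414 -0.      3.0813] [-0.14  0.67  0.04]
pin_grip [243.4 192.6] 0.55 [ 0.4771 -0.0469  0.07  ]
release_pin [252.8 181.4] 0.57 [ 0.4824 -0.0434  0.006 ]
{'rect': [235.0, 176.2, 255.6, 213.2], 'conf': 0.83}
```

View pics/w2.png

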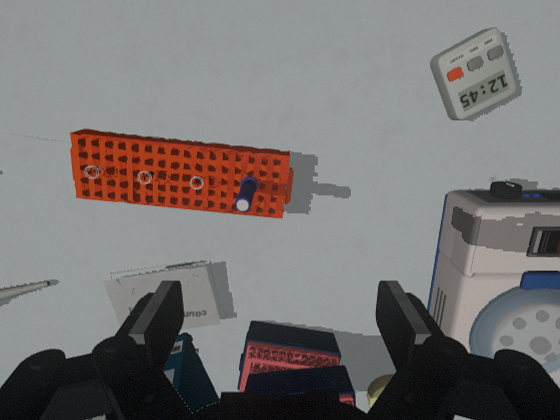

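Run:
```python
from h import *
print(at_z('wrist',(243,204),.098).round(4),at_z('wrist',(250,183),.032).round(4),at_z('wrist',(252.8,181.4),.006).round(4))
```

```text
[ 0.4795 -0.0447  0.098 ] [ 0.4778 -0.044   0.032 ] [ 0.4825 -0.0434  0.006 ]
```

jog_arm(series="-0.04 -0.62 1 0 -1;-0.04 -0.62 1 0 -1;0 0 1 0 -1;0 0 1 0 -1;0 0 1 0 -1;0 0 1 0 -1;0 0 1 0 -1;0 0 0.2 0 -1")

```text
clock: 5.15
eef_pos: [0.478, -0.044, 0.0684]
tcp_rot: [3.141, -0.003, 3.083]
force: [-0.1, 0.3, -0.4]
gripper_width: 0.0856
grasp_force: 0.0
```

jog_arm(series="0 0 0 0 1;0 0 0 0 1;0 0 0 0 1;0 0 0 0 1;0 0 0 0 1;0 0 0 0 1;0 0 0 0 1;0 0 0 0 1")

```text
clock: 5.95
eef_pos: [0.4796, -0.045, 0.0709]
tcp_rot: [-3.141, 0.001, 3.082]
force: [-0.3, 1.0, 6.6]
gripper_width: 0.0128
grasp_force: 58.3
```

jog_arm(series="0 0 -0.5 0 1;0 0 -0.8 0 1;0 0 -1 0 1;0 0 -1 0 1;0 0 -1 0 1;0 0 -1 0 1;0 0 -1 0 1;0 0 0 0 1")

```text
clock: 6.75
eef_pos: [0.4803, -0.0452, 0.2306]
tcp_rot: [-3.141, 0.004, 3.082]
force: [0.6, 0.8, -1.5]
gripper_width: 0.0128
grasp_force: 58.4
```

Run:
```python
from h import *
s=manip.read_state(); print(s['clock'],s['eef_pos'].round(4),s['tcp_rot'].round(4),s['force'].round(2),s['gripper_width'],s['grasp_force'])
save('wrist','w3.png',(160,180,440,420),2.5)
for t in['pin_grip','release_pin']:
  for x in nets.spot_point('wrist',t)[:2]: print(t,np.round(x['point'],1),round(x['conf'],2))
p=s['eef_pos']; print([proj('wrist',p+[0,0,-k]).round(1) for k in(0,.0375,.0415,.064)])
```

```text
6.75 [ 0.4803 -0.0452  0.2306] [-3.1407  0.0044  3.0817] [ 0.62  0.77 -1.49] 0.012787062830288694 58.36948871612549
pin_grip [282.4 304.1] 0.94
release_pin [280.6 245.5] 0.85
[array([280.2, 314.5]), array([280. , 270.7]), array([280., 267.]), array([280., 249.])]
```

View pics/w3.png

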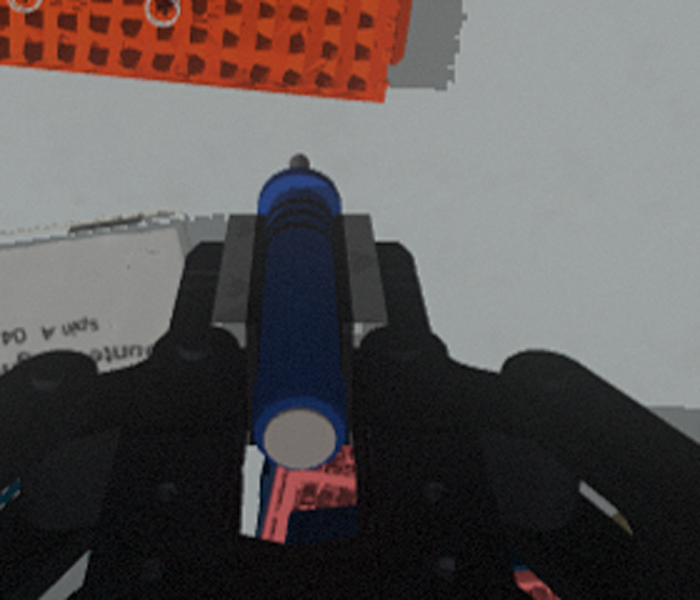

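Run:
```python
from h import *
from scipy.optimize import least_squares
s=manip.read_state();p=s['eef_pos'];R=Rotation.from_euler('xyz',s['tcp_rot'])
tip=(280.,243.2);top=(280.,355.)  # tip end centre, top face centre
def f(v): # tip in tool frame (x fwd/back, z), lean
    d=np.array([np.sin(v[2]),0,-np.cos(v[2])]);t=np.array([v[0],0,v[1]])
    return np.r_[proj('wrist',p+R.apply(t))-tip,proj('wrist',p+R.apply(t+.0925*d))-top]
for x in (0,.002,.0): print(f([0,.064,0]))
r=least_squares(f,[0,.064,0],x_scale=[.01,.01,.1]);print(r.x,r.fun)
for pz in(.062,.064,.066,.068,.07):
    q=least_squares(lambda v:f([v[0],pz,v[1]])[[1,3]],[0,0],x_scale=[.01,.1]);print(pz,q.x,q.fun, 'axis x at tcp',q.x[0]+pz*np.sin(q.x[1]))
```

```text
[0.44463855 1.20592936 1.04062863 0.29210154]
[0.44463855 1.20592936 1.04062863 0.29210154]
[0.44463855 1.20592936 1.04062863 0.29210154]
[-0.03893761  0.15279904 -1.00473508] [ 0.17159737  0.00201307  0.17668908 -0.00175184]
0.062 [0.00168603 0.00234722] [0. 0.] axis x at tcp 0.0018315602382198682
0.064 [ 0.00079127 -0.00723255] [ 5.68434189e-14 -1.13686838e-13] axis x at tcp 0.0003283930972676192
0.066 [-0.00010349 -0.01689587] [ 2.84217094e-14 -1.13686838e-13] axis x at tcp -0.00121856286963537
0.068 [-0.00099825 -0.0266459 ] [0.00000000e+00 1.13686838e-13] axis x at tcp -0.0028099558497843334
0.07 [-0.00189301 -0.03648597] [-2.84217094e-14 -5.68434189e-14] axis x at tcp -0.004446460606657066
```

jog_arm(series="-0.14 0.5 0 0 1;-0.14 0.9 0 0 1;-0.14 1 0 0 1;-0.14 1 0 0 1;-0.14 1 0 0 1;-0.14 1 0 0 1;-0.14 1 0 0 1;-0.14 1 0 0 1")

```text
clock: 7.7
eef_pos: [0.5179, 0.14, 0.2269]
tcp_rot: [-3.141, -0.001, 3.082]
force: [-0.3, 0.1, -0.0]
gripper_width: 0.0129
grasp_force: 58.4
```

jog_arm(series="-0.14 1 0 0 1;-0.14 1 0 0 1;-0.14 1 0 0 1;-0.14 0.7 0 0 1;-0.02 0.4 0.5 0 1;0 0 0.8 0 1;0 0 0.7 0 1;0 0 0 0 1")

```text
clock: 8.5
eef_pos: [0.5374, 0.2391, 0.1748]
tcp_rot: [-3.14, -0.004, 3.082]
force: [0.7, 0.8, -0.5]
gripper_width: 0.0125
grasp_force: 58.4
```

Run:
```python
from h import *
im=eyes.get_image('wrist')
s=manip.read_state(); print(s['clock'],s['eef_pos'].round(4),s['tcp_rot'].round(4),s['force'].round(2),s['gripper_width'])
cv2.imwrite('pics/w4.png',cv2.resize(im[190:350,200:360],None,fx=5,fy=5,interpolation=cv2.INTER_CUBIC)[:600,:,::-1])
for t in['latch_port','shutter_rib','release_pin']:
  for x in nets.spot_point('wrist',t)[:1]: print(t,np.round(x['point'],1),round(x['conf'],2),at_z('wrist',x['point'],{'latch_port':.075,'shutter_rib':.082}.get(t,s['eef_pos'][2]-.064)).round(4))
```

```text
8.55 [0.538  0.2392 0.1764] [-3.1406e+00 -2.6000e-03  3.0815e+00] [-0.01  0.31  0.03] 0.012513544620784411
latch_port [280.2 224.8] 0.9 [0.5406 0.239  0.075 ]
shutter_rib [292.9 229.5] 0.76 [0.5427 0.2479 0.082 ]
release_pin [279.  245.9] 0.85 [0.5411 0.2385 0.1124]
```

View pics/w4.png

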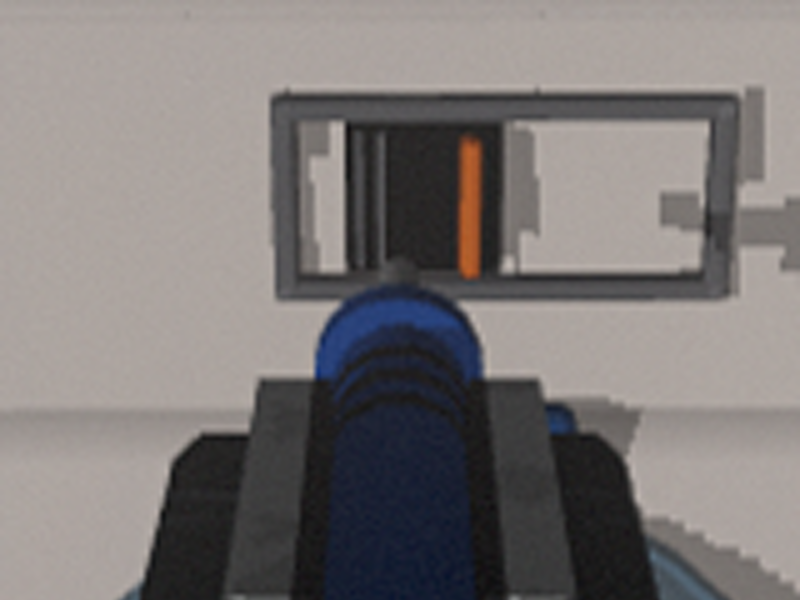

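Run:
```python
from h import *
s=manip.read_state();p=s['eef_pos'];print(p)
f=lambda u,v,z:at_z('wrist',(200+(u+.5)/5-.5,190+(v+.5)/5-.5),z)[:2]
L=f(300,199,.078);R=f(708,198,.078);d=R-L;print(L,R,np.linalg.norm(d),np.arctan2(-d[0],d[1]),'port',L+d*19/60)
print('frame',f(500,93,.079),f(500,120,.079),f(500,274,.079),f(500,298,.079))
c=[f(348,125,.0772),f(502,125,.0772),f(502,270,.0772),f(348,270,.0772)];print('plate c',np.mean(c,0),c)
print('rib',f(470,206,.082), f(470,138,.082),f(470,277,.082))
print('tip',f(400,266,p[2]-.064))
```

```text
[0.53916679 0.23942756 0.17843095]
[0.54321767 0.22455214] [0.54651547 0.2821384 ] 0.05768061502477253 -0.05720473637588035 port [0.54426197 0.24278779]
frame [0.52880189 0.25338235] [0.53273763 0.25322228] [0.55603745 0.25227464] [0.55980474 0.25212142]
plate c [0.54453228 0.24219359] [array([0.5328379, 0.2320589]), array([0.5341259 , 0.25354567]), array([0.55624555, 0.25265453]), array([0.55491977, 0.23051524])]
rib [0.54409087 0.24841874] [0.53405031 0.24888496] [0.55488    0.24791777]
tip [0.53812737 0.23901791]
```

jog_arm(series="-0.24 0 0.5 0 1;0 0 0.4 0 1;0 0 0.2 0 1;0 0 0.1 0 1;0 0 0 0 1;0 0 0 0 1;0 0 0 0 1")

```text
clock: 9.4
eef_pos: [0.545, 0.2392, 0.1481]
tcp_rot: [3.141, 0.0, 3.082]
force: [0.2, -0.5, -0.1]
gripper_width: 0.0127
grasp_force: 58.4
```

Run:
```python
from h import *
im=eyes.get_image('wrist')
s=manip.read_state(); print(s['clock'],s['eef_pos'].round(4),s['tcp_rot'].round(4),s['force'].round(2),s['gripper_width'])
cv2.imwrite('pics/w5.png',cv2.resize(im[190:310,200:360],None,fx=5,fy=5,interpolation=cv2.INTER_CUBIC)[:600,:,::-1])
```

```text
9.45 [0.545  0.2392 0.1481] [3.1414e+00 5.0000e-04 3.0818e+00] [ 0.01  0.12 -0.27] 0.012221083360436173
```

View pics/w5.png

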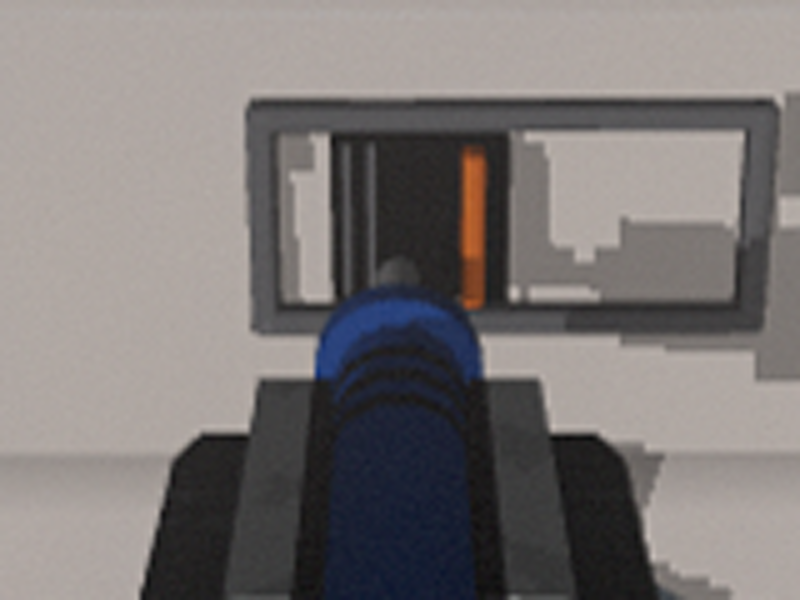

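```bash
cat > m.py <<'E'
from h import *
def meas(L,R,rails,tip,off=(200,190),k=5):
    p=manip.read_state()['eef_pos'];print('tcp',p)
    f=lambda u,v,z:at_z('wrist',(off[0]+(u+.5)/k-.5,off[1]+(v+.5)/k-.5),z)[:2]
    v=sum(rails)/2
    x=np.mean([f((L+R)/2,r,.079)[0] for r in rails]);l=f(L,v,.0775);r=f(R,v,.0775);d=r-l
    print('len',np.linalg.norm(d),'port',l+d*19/60,'centre x',x,'tip',f(*tip,p[2]-.064))
E
python3 - <<'E'
from m import *
meas(276,743,(130,303),(400,262))
meas(276,743,(101,330),(400,262))
E
```

```text
tcp [0.5449566  0.23923242 0.14808674]
len 0.05743736593984028 port [0.54038806 0.24195294] centre x 0.5405939115538856 tip [0.54338606 0.23883384]
tcp [0.5449566  0.23923242 0.14808674]
len 0.05742548905205103 port [0.54025547 0.24196023] centre x 0.5406154618477259 tip [0.54338606 0.23883384]
```

jog_arm(series="0.1 0 0.1 0 1;0 0 0.1 0 1;0 0 0 0 1;0 0.1 0 0 1;0 0.15 0 0 1;0 0.15 0 0 1;0 0 0 0 1")

```text
clock: 10.15
eef_pos: [0.543, 0.2499, 0.1428]
tcp_rot: [3.141, 0.0, 3.082]
force: [0.2, 0.0, -0.2]
gripper_width: 0.0124
grasp_force: 58.4
```

jog_arm(series="0 0.15 0 0 1;0 0.15 0 0 1;0 0.15 0 0 1;0 0.15 0 0 1;0 0 0 0 1;0 0 0 0 1")

```text
clock: 10.75
eef_pos: [0.5438, 0.2645, 0.1428]
tcp_rot: [3.141, -0.0, 3.082]
force: [0.2, 0.5, -0.1]
gripper_width: 0.012
grasp_force: 58.4
```

jog_arm(series="0 0.1 0 0 1;0 0.08 0 0 1;0 0.05 0 0 1;0 0 0 0 1")

```text
clock: 11.15
eef_pos: [0.5441, 0.2695, 0.1427]
tcp_rot: [-3.14, -0.0, 3.082]
force: [0.7, -5.1, 0.9]
gripper_width: 0.0125
grasp_force: 58.8
```

Run:
```python
from h import *
im=eyes.get_image('wrist')
s=manip.read_state(); print(s['clock'],s['eef_pos'].round(4),s['tcp_rot'].round(4),s['force'].round(2),s['gripper_width'])
cv2.imwrite('pics/w6.png',cv2.resize(im[190:310,200:360],None,fx=5,fy=5,interpolation=cv2.INTER_CUBIC)[:600,:,::-1])
for t in['latch_port','shutter_rib']:
  for x in nets.spot_point('wrist',t)[:1]: print(t,np.round(x['point'],1),round(x['conf'],2),at_z('wrist',x['point'],{'latch_port':.075,'shutter_rib':.082}.get(t)).round(4))
```

```text
11.2 [0.5441 0.2695 0.1427] [-3.1401 -0.      3.0815] [ 0.14 -5.61  0.68] 0.012298984854695024
latch_port [232.2 237. ] 0.83 [0.5391 0.2403 0.075 ]
shutter_rib [284.9 242.7] 0.97 [0.5417 0.2722 0.082 ]
```

View pics/w6.png

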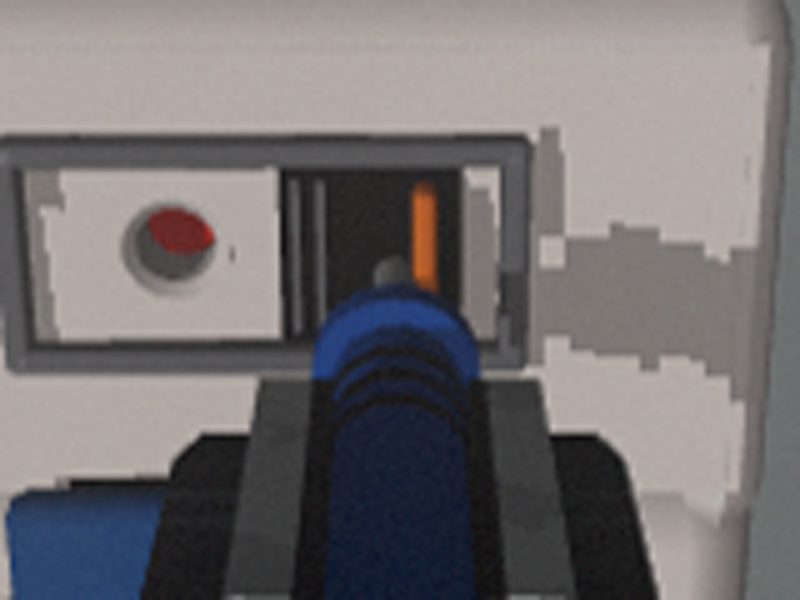

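Run:
```python
from h import *
p=manip.read_state()['eef_pos']
f=lambda u,v,z:at_z('wrist',(200+(u+.5)/5-.5,190+(v+.5)/5-.5),z)[:2]
port=f(170,247,.075);tip=f(394,271,p[2]-.064);print(port,tip,p)
print('frame', f(20,160,.079),f(20,340,.079), f(8,137,.079),f(8,372,.079),f(525,135,.079),f(525,365,.079))
print('hole edges',f(122,247,.075),f(217,247,.075),f(170,202,.075),f(170,293,.075))
print('tip px pred',[(proj('wrist',p+[-dx,0,-.064])-[200,190])*5 for dx in(0,.001,.002)])
```

```text
[0.54049474 0.24098919] [0.54362651 0.2681937 ] [0.54413017 0.26950619 0.14273051]
frame [0.52671925 0.2252575 ] [0.54997712 0.22215983] [0.52378694 0.22423708] [0.55421224 0.22011403] [0.52711576 0.28451494] [0.55698946 0.28344113]
hole edges [0.54014871 0.23514137] [0.54083352 0.2467144 ] [0.5346118  0.24160204] [0.54662325 0.24035077]
tip px pred [array([403.14909128, 272.23909244]), array([402.65928016, 264.62940095]), array([402.16790959, 256.99548186])]
```

jog_arm(series="0 -0.13 0 0 1;0.02 -0.3 0 0 1;0.02 -0.4 0 0 1;0 -0.2 0 0 1;0 -0.1 0 0 1;0 0 0 0 1;0 0 0 0 1;0 0 0 0 1")

```text
clock: 12.1
eef_pos: [0.5415, 0.2421, 0.1427]
tcp_rot: [3.142, -0.0, 3.082]
force: [-0.4, 0.8, -0.1]
gripper_width: 0.0124
grasp_force: 58.6
```

Run:
```python
from h import *
im=eyes.get_image('wrist')
s=manip.read_state(); p=s['eef_pos'];print(s['clock'],s['eef_pos'].round(4),s['tcp_rot'].round(4),s['force'].round(2),s['gripper_width'])
cv2.imwrite('pics/w7.png',cv2.resize(im[190:290,210:350],None,fx=5.7,fy=5.7,interpolation=cv2.INTER_CUBIC)[:600,:,::-1])
print('tip expected',(proj('wrist',p+[-.0008,-.0004,-.064])-[210,190])*5.7)
for t in['latch_port','shutter_rib']:
  for x in nets.spot_point('wrist',t)[:1]: print(t,np.round(x['point'],1),round(x['conf'],2),at_z('wrist',x['point'],{'latch_port':.075,'shutter_rib':.082}.get(t)).round(4))
```

```text
12.15 [0.5415 0.2421 0.1427] [ 3.1415 -0.      3.0821] [-0.13  0.12 -0.65] 0.012539834526447097
tip expected [397.32974126 303.531194  ]
latch_port [280.9 303.5] 0.73 [0.5853 0.2398 0.075 ]
shutter_rib [329.  243.8] 0.92 [0.5413 0.2708 0.082 ]
```

View pics/w7.png

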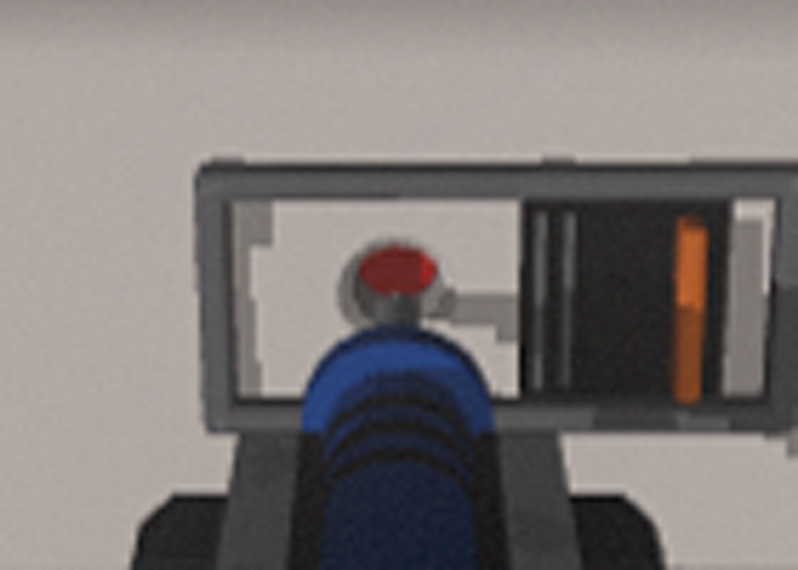

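Run:
```python
from h import *
p=manip.read_state()['eef_pos']
f=lambda u,v,z:at_z('wrist',(210+(u+.5)/5.7-.5,190+(v+.5)/5.7-.5),z)[:2]
port=f(390,290,.075);print('port',port,f(337,290,.075),f(443,290,.075),f(390,238,.075),f(390,341,.075))
for v in(305,309,313):print('tip',f(399,v,p[2]-.064))
print('rib',f(691,305,.0822),'rail',[f(500,v,.079) for v in(164,198,399,432)])
print('tip nearest edge',f(399,293,p[2]-.064))
```

```text
port [0.54043702 0.24064564] [0.54010153 0.23497667] [0.5407725  0.24631432] [0.53444277 0.24101026] [0.54642757 0.24028124]
tip [0.54058629 0.24160334]
tip [0.54104561 0.24157609]
tip [0.5415056  0.24154881]
rib [0.54081541 0.27183078] rail [array([0.52532424, 0.25288354]), array([0.52905228, 0.25272574]), array([0.55205618, 0.25175205]), array([0.55599855, 0.25158518])]
tip nearest edge [0.53921237 0.24168483]
```

jog_arm(series="0.04 -0.04 0 0 1;0 0 0 0 1;0 0 0.12 0 1;0 0 0.1 0 1;0 0 0.1 0 1;0 0 0 0 1;0 0 0 0 1")

```text
clock: 12.95
eef_pos: [0.5404, 0.241, 0.1347]
tcp_rot: [-3.142, -0.0, 3.082]
force: [-0.9, 1.2, -0.5]
gripper_width: 0.0126
grasp_force: 58.6
```

jog_arm(series="0 0 0.08 0 1;0 0 0.08 0 1;0 0 0.06 0 1;0 0 0 0 1;0 0 0 0 1")

```text
clock: 13.45
eef_pos: [0.5405, 0.241, 0.1294]
tcp_rot: [3.142, 0.0, 3.082]
force: [0.5, -0.5, 3.4]
gripper_width: 0.0125
grasp_force: 58.9
```

jog_arm(series="0 0 0.08 0 1;0 0 0.08 0 1;0 0 0.06 0 1;0 0 0 0 1;0 0 0 0 1")

```text
clock: 13.95
eef_pos: [0.5408, 0.241, 0.1244]
tcp_rot: [3.141, 0.001, 3.082]
force: [-2.3, -1.0, 12.4]
gripper_width: 0.0126
grasp_force: 60.4
```

jog_arm(series="0 0 0.03 0 1;0 0 0 0 1;0 0 0 0 1")

```text
clock: 14.25
eef_pos: [0.5409, 0.241, 0.1242]
tcp_rot: [3.141, 0.002, 3.082]
force: [-2.8, -0.7, 19.6]
gripper_width: 0.0124
grasp_force: 60.7
```

Run:
```python
from h import *
s=manip.read_state();print(s['clock'],s['eef_pos'].round(4),s['force'].round(2),s['moment'].round(2),s['gripper_width'])
a=eyes.get_image('scene')
o=cv2.imread('pics/s1.png')[:,:,::-1]
r=nets.look_for('scene','lid');print(r[:2]);r=nets.look_for('scene','centrifuge');print(r[:1])
d=np.abs(a.astype(int)-o).sum(2)>60
for y in range(150,232,4): print(y,''.join('#' if d[y,x] else '.' for x in range(215,335,2)))
x=nets.spot_point('wrist','shutter_rib');x=nets.spot_point('scene','lid');print(x[:1])
for t in('lab_timer','petri'): print(t,[np.round(x['point'],1) for x in nets.spot_point('scene',t)[:1]])
w=eyes.get_image('wrist');r=nets.look_for('wrist','lid');print(r[:2])
for x in nets.spot_point('wrist','release_pin')[:1]:print(x)
```

```text
14.25 [0.5409 0.241  0.1242] [-2.76 -0.66 19.58] [-0.42  0.73  0.04] 0.012394158415707372
[{'rect': [256.8, 164.2, 302.3, 191.1], 'conf': 0.58}]
[{'rect': [226.4, 163.7, 319.2, 227.8], 'conf': 0.77}]
150 .........##############.....................................
154 ..........#############.....................................
158 ..........################..................................
162 ...........##############...................................
166 ............######.######..........#........................
170 ..............###########.......#.......#...................
174 ..##..........#######.###...................................
178 #######.......#############.##............#.................
182 #######......#########..#######..##..##...#.................
186 #######....########.####################.#..................
190 ..####.......######..###.####..###.###......................
194 .....#...........###........................................
198 ............................................................
202 ............................................................
206 ............................................................
210 ............................................................
214 ............................................................
218 ............................................................
222 ............................................................
226 ............................................................
230 ............................................................Traceback (most recent call last):
  File "<stdin>", line 8, in <module>
ValueError: it knows: centrifuge, lab_timer, latch_port, petri, pin_grip, release_pin, shutter_rib, tube_rack
```

Run:
```python
from h import *
a=eyes.get_image('scene');o=cv2.imread('pics/s1.png')[:,:,::-1]
w=eyes.get_image('wrist');w7=None
def m(i): i=i.astype(int);return (i[...,2]-i[...,0])>25
for y in range(160,200,2): print(y,''.join('#' if m(o)[y,x] else '.' for x in range(240,310)),''.join('#' if m(a)[y,x] else '.' for x in range(240,310)))
for t in('lab_timer','petri'): print(t,[np.round(x['point'],1) for x in nets.spot_point('scene',t)[:1]])
for x in nets.spot_point('wrist','shutter_rib')[:1]:print(at_z('wrist',x['point'],.082),x['conf'])
s=manip.read_state();print(s['clock'],s['eef_pos'].round(4),s['force'].round(2))
```

```text
160 ...................................................................... ......................................................................
162 ...................................................................... ......................................................................
164 ...................................................................... ......................................................................
166 ...................................................................... ......................................................................
168 ...................................................................... ......................................................................
170 ...................................................................... ..........................############................................
172 ...................................#......###......###................ ....................#....#..####......#..............#................
174 ..........................#..#.........................##............. ...
[... 1271 characters left out ...]
....................................... ........####..........................................................
194 ...................................................................... ......................................................................
196 ...................................................................... ......................................................................
198 ...................................................................... ......................................................................
lab_timer [array([217.2, 245.4])]
petri [array([181. , 201.9])]
[0.5408817  0.27136311 0.082     ] 0.56
14.7 [0.5409 0.241  0.1241] [-3.34 -1.3  18.91]
```

```bash
python3 -c "
from plant import manip
print(manip.close_job())"
```

```text
the job is handed in; nothing more can be done
None
```

The shutter is fully open, the lid is ajar, and the gripped pin is holding the latch button against its end stop with about 19 N; the timer and petri dish were not touched, and the job is handed in at about 15 s.

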